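Lock the second post into the utensil rail and lay the peeler across

ROBOT

A 6-joint arm with a two-finger parallel gripper is mounted at the origin on a cart in front of the work surface, level with it; the furniture and walls round the work are solid. World frame = base frame: x ahead of the robot, y to its left, z up, the work surface at z = 0. Lengths are in m, angles in degrees, forces in N, time in s.
With the tool pointing down it reaches from about 0.25 to 0.725 m from the base axis. Payload 9.7 kg.
Tool frame: the origin (TCP) lies at the very end of the fingers, on their centre line; the grasp point (between the pads) lies 19 mm behind it (bot.pinch_z is the distance from the TCP to the grasp point, in m); x points along the fingers, z is the direction in which the jaws open and shut, and the axes are right-handed (so a half turn about x gives the same grasp; the last joint's range is limited). The gripper opens to 85 mm and grips with 20 to 120 N. Pads are 22 mm wide; open, the fingers measure 114 mm over their backs; the gripper's body (76 mm by 85 mm) begins 54 mm behind the grasp point. The pads swing forward as they close: fully open they stand 13 mm farther back than shut.
Start: joints at [0, 4.979, 10.078, 95.1, 0, 90], TCP at [0.55, -0, 0.231] pointing down, gripper open.
Joint ranges: [-179.16, 179.16], [-48.56, 103.87], [-65.8, 70.77], [-126.05, 130.52], [-82.76, 87.17], [-180, 180]. Speed limits (degrees/s): [127.2, 127.2, 147.25, 180, 180, 180].

INTERFACE

Orientations are given as [roll, pitch, yaw] about the fixed x, y, z axes, in that order (R = Rz(yaw) Ry(pitch) Rx(roll)).
In Python, from workcell import bot gives the robot as it stands.
- The arm moves only by the tool play_rows, never from a script. Its argument "rows" is a list of rows, each a list of 3 entries, a list of its own where there are three numbers: the shift along the tool's x, y, z in cm, then the turn about the tool's x in degrees, then the finger opening in cm, from 0 to 8.54. A call has 1 to 12 rows; each row is the pose to reach, as a shift and turn from the pose commanded when the call began, along the tool's axes at that moment; what a row does not reach only later rows make up. A row lasts 1/12 s, in which the tool goes at most 41.7 mm and 7.16 degrees, less where a joint would pass 70% of its speed; a pose out of reach is approached as far as the arm can. A call with a gripper value outside its range is refused whole. The fingers move at their own pace and stop on an object; "squeeze" is the grip in N (left out, the last holds). Time passes only in rows, so rows that repeat a pose let the fingers close. It gives the time, the measured TCP pose, the force and the opening at its end, in the units of the state.
- bot.get_obs(): the state, without advancing time (a new reading comes with each control period).
- bot.camera(name): name is "scene" or "side" or "wrist"; returns (picture, depth): 420x560x3 uint8, blue, green, red; 420x560 float32, m along the optical axis (not along the pixel's ray), 0 where there is no reading.
- bot.camera_model(name): a dict with "fx", "fy", "cx", "cy" (pixels), "k1" (the pictures are not rectified: a ray, as slopes to the right and down, at radius r is drawn at 1 + k1 r^2 times it, then the intrinsics apply), "origin" and "attitude" of the camera in the world; the wrist camera has in their place "mount" (4x4, takes a point from camera to tool coordinates, whose origin is the TCP and whose axes are the tool frame's). Camera axes: x right, y down, z forward; pixel columns grow to the right and rows downward; lengths in m; the calibration is good to about 2 mm. A picture is of the moment at which its call begins: read the wrist's pose just before it. camera_model takes no time and is no camera call.
- bot.job_done(): hands the job in, once; it reports no verdict.
The state is a dict: "time": time; "q": joint angles; "qd": joint speeds; "joint_efforts": joint torques, N m; "ee_pos": TCP position; "tcp_rot": TCP orientation; "wrist_force": force on the tool from outside, world axes, zero at the start; "torque": the same for the moment, N m; "opening": finger opening in m.
Only numpy, scipy, OpenCV 4.12 (cv2) and the standard library are available. Lean on these libraries where they do the work, as an engineer would, in place of code of your own. Each camera call takes 0.05 s, during which the arm holds its last target.

TASK

The slotted utensil rail on the worktop has one forked post locked in it; put up the other one. Lower the loose post into the slot, its hammer-head foot lengthways, midway between the engraved lines, until the foot stands on the channel's floor, and give it a quarter turn so the foot catches under both lips and the fork's gap faces along the rail. Then lay the black-handled peeler level in the two forks, centred between the posts and right way up as it lay, let go, and leave the timer and the red-handled opener where they are.

Things in the scene. Friction and masses are not known exactly. Their poses are not given: they have to be found in the camera images.
- rail: Fixed aluminium channel rail (dark inside) with closed ends, on the worktop: 190 mm long (y axis), 78 mm wide (x), 22 mm high. Origin: centre of its underside. A slot 32 mm wide runs along the middle of its top; under the lips (4 mm thick, underside at z 18 mm) lies a cavity 72 mm wide with its floor at z 3 mm. Inside it is clear from y -93 to +93 mm.
- fixed_post: The post that is already locked in the rail, immovable, the same shape and size as the loose one, turned as the loose one has to be. Origin: centre of the underside of its foot, on the slot's centre line 55 mm from the rail's middle, at one end or the other.
- mark: The place for the loose post: two pairs of thin dark lines engraved across the lips, 32 mm apart along the rail. Origin: midway between them on the slot's centre line, at the height of the rail's top, 110 mm from the fixed post.
- post: The loose forked post, 104 mm high, standing upright on the worktop, 0.22 kg. Origin: centre of the underside of its foot, z up. Foot: steel hammer head 60 mm (x) by 24 mm (y), 10 mm high; round stem 22 mm thick with a 28 mm ring at z 25 to 29 mm; fork on top. Locked: its x axis lies across the rail (either way round), its origin at rail z 3 mm.
- post_fork (a point): Centre of the floor of the loose post's fork, 84 mm above the post's origin, same axes. Dark wooden block 48 mm (x) by 24 mm (y), z -22 to 0 mm, with flat faces to grip across the 24 mm; prongs at x -21 and +21 mm rise to z 20 mm. The gap, 36 mm wide, runs along y, square to the foot. Locked, this point is 87 mm over the worktop.
- peeler: Black-handled peeler, 170 mm long along its x axis, lying flat, z up, 0.08 kg. Origin: middle of its length, level with its underside. Handle: x -85 to +20 mm, 25 mm wide (y), its top at z 17 to 19 mm; blade: x +15 to +85 mm, 14 mm wide, about z 1 to 5 mm. It balances on the handle, near x -27 mm. It may lie in the forks either way round.
- timer: Bystander: white and red kitchen timer, 72 mm across, 62 mm high. Origin: centre of its underside.
- opener: Bystander: red-handled opener, 174 mm long (x axis), 41 mm wide, 22 mm high. Origin: middle of its length.

How it is judged:
By the outcome, as a careful person would: the job done as asked, in the order asked, and still so for the second after the job is handed in, with the robot touching nothing.
It also fails if it takes over 61 s, if anything falls off the work surface, if the arm or the gripper's body presses on something with over 40 N, if the wrist force passes 120 N, or if a joint passes its speed limit or range.

## Working session

There is one attempt and no reset: what is moved stays moved. The work goes in short steps, Python scripts to look and compute and a tool call to move; the robot and the scene stay as the last step left them, time stands still between calls to the robot, and variables do not carry over. Pictures are saved under pics/ and viewed, and the job is handed in when it is done.

Besides the shell and the picture viewer there is one more tool, called by a JSON object that holds its "api" and its "payload", one argument or row to a line. play_rows: Moves the arm, as the interface text tells. Its arguments: {"type":"object","properties":{"rows":{"type":"array"},"squeeze":{"type":"number"}},"required":["rows"]}

```bash
ls; mkdir -p pics; python3 - <<'E'
from workcell import bot
import cv2,numpy as np
print(bot.get_obs(), bot.pinch_z)
for n in ["scene","side","wrist"]:
    m=bot.camera_model(n); print(n,m)
    p,d=bot.camera(n); cv2.imwrite(f"pics/a_{n}.png",p); np.save(f"a_{n}_d.npy",d)
E
```

```text
pics
{'time': 0.0, 'q': array([1.61789643e-04, 5.01095588e+00, 1.00328571e+01, 9.50995406e+01,
       3.71974048e-04, 9.00005136e+01]), 'qd': array([-0.0212086 ,  0.0081755 ,  0.00265353, -0.00374841,  0.04970585,
       -0.02435477]), 'joint_efforts': array([ 7.68234549e-04, -5.20392072e+01,  4.64802504e+01,  1.63646933e-02,
        2.23589603e-05, -6.77332673e-05]), 'ee_pos': array([5.49760842e-01, 3.40266274e-06, 2.30570153e-01]), 'tcp_rot': array([179.72600902,  89.92235971, 179.72565701]), 'wrist_force': array([ 0.33059022,  0.48264681, -0.52042601]), 'torque': array([-0.01002302,  0.02396159,  0.01259467]), 'opening': 0.08501450962206338} 0.0187
scene {'fx': 520.517770036086, 'fy': 520.517770036086, 'cx': 285.7424969452614, 'cy': 204.12541850669757, 'k1': -0.15597644041294567, 'origin': array([-0.01336036, -1.18196402,  0.64964132]), 'attitude': array([-117.31869508,   -1.0472912 ,  -24.27863678])}
side {'fx': 487.35634416966946, 'fy': 487.35634416966946, 'cx': 283.2686913413369, 'cy': 211.79047665194201, 'k1': -0.10733475502073066, 'origin': array([ 0.00256227, -0.59161729,  0.9972295 ]), 'attitude': array([-1.46806106e+02, -1.18394894e-01, -5.00149394e+01])}
wrist {'fx': 310.61484736305147, 'fy': 310.61484736305147, 'cx': 277.5686569489847, 'cy': 213.97850977995753, 'k1': -0.06507828749661819, 'mount': array([[-6.84851147e-05, -3.10404286e-01,  9.50604636e-01,
        -1.43269276e-01],
       [-4.44450680e-04, -9.50604535e-01, -3.10404285e-01,
         7.85803255e-02],
       [ 9.99999899e-01, -4.43754950e-04, -7.28571353e-05,
        -1.18045172e-03],
       [ 0.00000000e+00,  0.00000000e+00,  0.00000000e+00,
         1.00000000e+00]])}
```

View pics/a_scene.png

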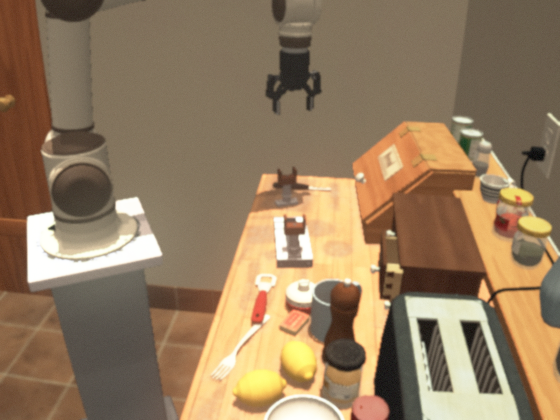

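View pics/a_side.png

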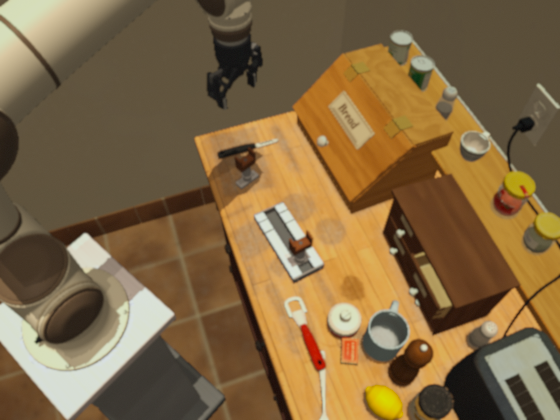

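View pics/a_wrist.png

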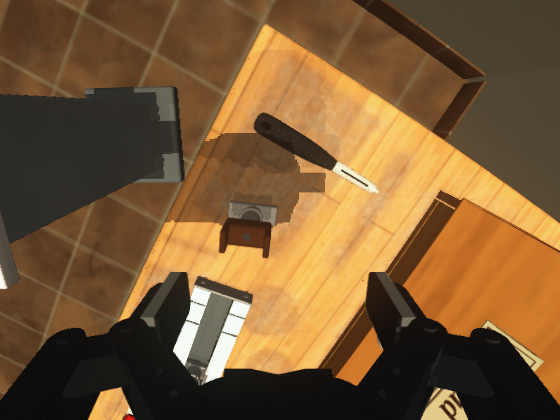

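```bash
cat > h.py <<'E'
import numpy as np, cv2
from scipy.spatial.transform import Rotation as Ro
from workcell import bot
def R(e): return Ro.from_euler('xyz',e,degrees=True).as_matrix()
def cam(n,obs=None):
    m=bot.camera_model(n)
    if n=="wrist":
        T=np.eye(4); T[:3,:3]=R(obs['tcp_rot']); T[:3,3]=obs['ee_pos']; T=T@np.array(m['mount'])
        return m,T[:3,:3],T[:3,3]
    return m,R(m['attitude']),np.array(m['origin'])
def ray(c,uv):
    m,Rc,o=c; uv=np.atleast_2d(np.array(uv,float))
    xd=(uv-[m['cx'],m['cy']])/[m['fx'],m['fy']]
    x=xd.copy()
    for _ in range(30): x=xd/(1+m['k1']*(x**2).sum(1,keepdims=True))
    return np.c_[x,np.ones(len(x))]
def plane(c,uv,z):
    d=ray(c,uv)@c[1].T; o=c[2]; return o+d*((z-o[2])/d[:,2])[:,None]
def pts(c,depth):
    h,w=depth.shape; u,v=np.meshgrid(np.arange(w),np.arange(h))
    r=ray(c,np.c_[u.ravel(),v.ravel()]); return ((r*depth.reshape(-1,1))@c[1].T+c[2]).reshape(h,w,3)
def proj(c,P):
    m,Rc,o=c; p=(np.atleast_2d(P)-o)@Rc; x=p[:,:2]/p[:,2:]; x=x*(1+m['k1']*(x**2).sum(1,keepdims=True)); return x*[m['fx'],m['fy']]+[m['cx'],m['cy']]
E
python3 - <<'E'
from h import *
o=bot.get_obs();print(o['time'],R(o['tcp_rot']).round(3).tolist())
for n in ["scene","side","wrist"]:
    c=cam(n,o); P=pts(c,np.load(f"a_{n}_d.npy")); np.save(f"a_{n}_P.npy",P)
    q={"wrist":[(255,70),(247,235),(245,211),(300,140),(330,160),(355,180),(210,330)],"side":[(330,140),(245,160),(345,318)],"scene":[(340,250)]}[n]
    for u,v in q: print(n,u,v,P[v,u].round(4))
for n in ["side","wrist"]:
    p=cv2.imread(f"pics/a_{n}.png")
    s=p[180:400,80:330] if n=="wrist" else p[120:380,190:380]
    cv2.imwrite(f"pics/az_{n}.png",cv2.resize(s,None,fx=2.6 if n=="wrist" else 2.3,fy=2.6 if n=="wrist" else 2.3,interpolation=cv2.INTER_CUBIC))
E
```

```text
0.15 [[-0.001, -0.0, 1.0], [0.0, 1.0, 0.0], [-1.0, 0.0, -0.001]]
scene 340 250 [ 5.360e-01 -3.015e-01  1.000e-04]
side 330 140 [ 0.6922 -0.1657  0.0941]
side 245 160 [ 0.5173 -0.0418  0.0826]
side 345 318 [ 0.3585 -0.4593  0.0566]
wrist 255 70 [0.5233 0.1252 0.0007]
wrist 247 235 [ 0.5178 -0.0381  0.0845]
wrist 245 211 [ 0.5104 -0.0304  0.0289]
wrist 300 140 [0.5737 0.0496 0.0166]
wrist 330 160 [0.6092 0.0267 0.0134]
wrist 355 180 [0.6411 0.0024 0.0097]
wrist 210 330 [ 0.4503 -0.2196  0.0032]
```

View pics/az_wrist.png

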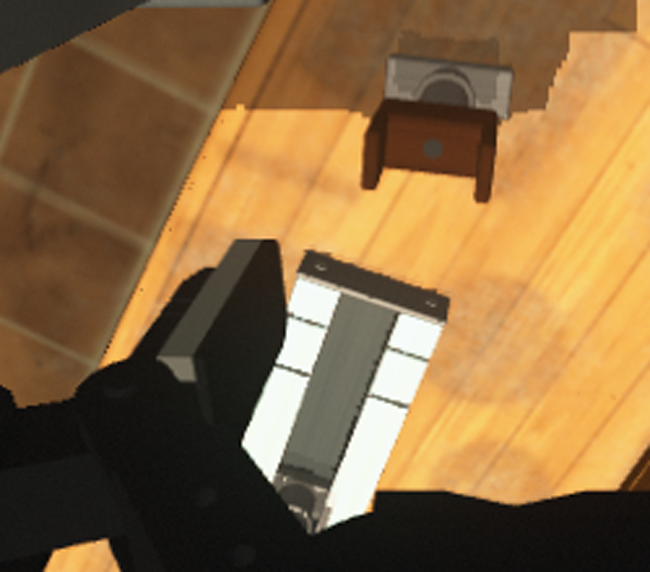

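View pics/az_side.png

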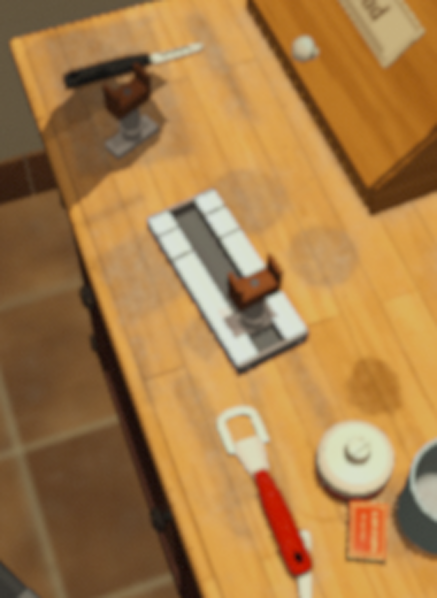

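```bash
python3 - <<'E'
from h import *
o=bot.get_obs(); c=cam("wrist",o)
f=lambda L:(np.array(L)+.5)/2.6-.5+[80,180]
P=plane(c,f([(290,317),(325,325),(390,349),(430,359),(275,366),(308,375),(373,397),(408,407),(301,272),(443,322),(342,290),(396,312),(288,470),(345,472)]),.022)
print(P.round(4)); 
a=P[[0,1,2,3]].mean(0);b=P[[4,5,6,7]].mean(0);print("mark",(a+b)/2, np.linalg.norm(a-b), np.degrees(np.arctan2(*(a-b)[[1,0]])), "line dirs",[np.degrees(np.arctan2(*(P[j]-P[i])[[1,0]])) for i,j in((0,3),(4,7),(8,9))])
# side cam
s=cam("side"); g=lambda L:(np.array(L)+.5)/2.3-.5+[190,120]
Q=plane(s,g([(149,222),(218,190),(307,332),(240,366),]),.022);print("rail corners",Q.round(4).tolist())
for i,j in((0,1),(1,2),(2,3),(3,0)): v=Q[j]-Q[i]; print(np.linalg.norm(v).round(4),np.degrees(np.arctan2(v[1],v[0])).round(2))
print("centre",Q.mean(0))
# post block: by depth near fork floor
PW=np.load("a_wrist_P.npy"); img=cv2.imread("pics/a_wrist.png")
m=(abs(PW[...,0]-.517)<.06)&(abs(PW[...,1]+.035)<.06)
for lo,hi in((.08,.09),(.097,.112),(.003,.02)):
    k=m&(PW[...,2]>lo)&(PW[...,2]<hi); X=PW[k]; print(lo,k.sum(),X.mean(0).round(4)); r=cv2.minAreaRect((X[:,:2]*1000).astype(np.float32)); print(r)
PS=np.load("a_side_P.npy")
m=(abs(PS[...,0]-.517)<.06)&(abs(PS[...,1]+.035)<.06)
for lo,hi in((.08,.088),(.097,.112),(.006,.015)):
    k=m&(PS[...,2]>lo)&(PS[...,2]<hi); X=PS[k]; print("s",lo,k.sum(),X.mean(0).round(4)); r=cv2.minAreaRect((X[:,:2]*1000).astype(np.float32)); print(r)
# peeler
m=(PW[...,2]>.004)&(PW[...,2]<.03)&(PW[...,0]>.48)&(PW[...,0]<.72)&(PW[...,1]>-.03)&(PW[...,1]<.15)
n,l,st,ce=cv2.connectedComponentsWithStats(m.astype(np.uint8))
for i in range(1,n):
    if st[i,4]>300:
        X=PW[l==i]; print(st[i],cv2.minAreaRect((X[:,:2]*1000).astype(np.float32)))
        cv2.imwrite("pics/peelmask.png",((l==i)*255).astype(np.uint8))
E
```

```text
[[ 0.4336 -0.1588  0.022 ]
 [ 0.4513 -0.1634  0.022 ]
 [ 0.484  -0.1777  0.022 ]
 [ 0.5045 -0.1838  0.022 ]
 [ 0.4227 -0.1891  0.022 ]
 [ 0.4397 -0.1945  0.022 ]
 [ 0.4732 -0.2083  0.022 ]
 [ 0.4916 -0.2146  0.022 ]
 [ 0.4417 -0.1324  0.022 ]
 [ 0.5119 -0.1612  0.022 ]
 [ 0.4616 -0.1426  0.022 ]
 [ 0.4882 -0.1553  0.022 ]
 [ 0.4225 -0.2589  0.022 ]
 [ 0.4543 -0.2597  0.022 ]]
mark [ 0.46256707 -0.18629238  0.022     ] 0.03278929593104766 69.39720588372221 line dirs [np.float64(-19.417681817374525), np.float64(-20.336874037701346), np.float64(-22.25588050588695)]
rail corners [[0.439, -0.1389, 0.022], [0.5156, -0.1679, 0.022], [0.4431, -0.3415, 0.022], [0.373, -0.3145, 0.022]]
0.0819 -20.67
0.1882 -112.68
0.0751 158.96
0.1876 69.4
centre [ 0.44269053 -0.24069809  0.022     ]
0.08 861 [ 0.5166 -0.0374  0.0844]
((516.6314697265625, -38.945640563964844), (23.890233993530273, 46.562381744384766), 83.57296752929688)
0.097 330 [ 0.516  -0.0378  0.1036]
((516.5462646484375, -38.982791900634766), (23.939937591552734, 48.2076416015625), 82.7944564819336)
0.003 595 [ 0.5186 -0.034   0.0099]
((530.0388793945312, -15.492988586425781), (86.38008880615234, 76.22109985351562), 0.1751929223537445)
s 0.08 121 [ 0.5191 -0.0427  0.0834]
((517.15283203125, -42.34649658203125), (25.224655151367188, 45.27445602416992), 80.33487701416016)
s 0.097 58 [ 0.5192 -0.0416  0.1016]
((518.3672485351562, -42.20591354370117), (24.81378936767578, 48.61860275268555), 81.84494018554688)
s 0.006 128 [ 0.5146 -0.0434  0.0094]
((518.2559814453125, -42.110111236572266), (25.416168212890625, 59.98224639892578), 80.54241943359375)
[ 254  112  124   82 2350] ((596.2918090820312, 29.42380142211914), (25.04236602783203, 169.23365783691406), 59.24760437011719)
```

```bash
python3 - <<'E'
import cv2
p=cv2.imread("pics/a_wrist.png"); cv2.imwrite("pics/pz.png",cv2.resize(p[100:210,240:400],None,fx=5,fy=5,interpolation=cv2.INTER_CUBIC))
E
```

```text
(no output)
```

View pics/pz.png

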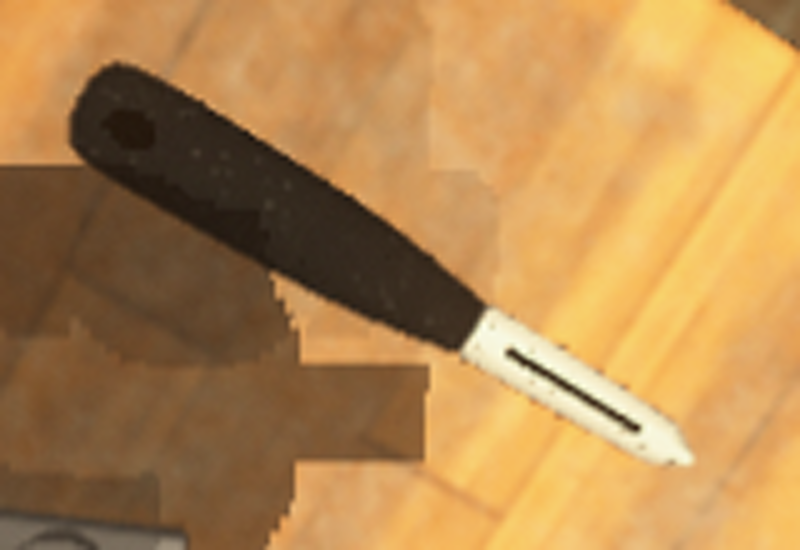

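The wrist view shows the post's fork around (247,235), the peeler from (258,120) to (377,192), and the rail with both pairs of lines around (210,320). The side view shows the fixed post at the far end of the rail. Heights and sizes agree with the given ones, so I'm moving over the post.

{"api": "play_rows", "payload": {
  "rows": [
    [[1, -3.9, -3.3], -83, 8.5],
    [[1, -3.9, -3.3], -83, 8.5],
    [[1, -3.9, -3.3], -83, 8.5],
    [[1, -3.9, -3.3], -83, 8.5],
    [[1, -3.9, -3.3], -83, 8.5],
    [[1, -3.9, -3.3], -83, 8.5],
    [[1, -3.9, -3.3], -83, 8.5],
    [[1, -3.9, -3.3], -83, 8.5],
    [[1, -3.9, -3.3], -83, 8.5],
    [[1, -3.9, -3.3], -83, 8.5],
    [[1, -3.9, -3.3], -83, 8.5],
    [[1, -3.9, -3.3], -83, 8.5]
  ]
}}

```text
time: 1.15
ee_pos: [0.5169, -0.039, 0.221]
tcp_rot: [94.3, 90.0, 177.7]
wrist_force: [-0.3, -0.5, -0.2]
opening: 0.0849
```

```bash
python3 - <<'E'
from h import *
o=bot.get_obs(); c=cam("wrist",o)
p,d=bot.camera("wrist"); cv2.imwrite("pics/b.png",p)
print(o['time'],o['q'],o['ee_pos'],R(o['tcp_rot']).round(3).tolist())
P=pts(c,d); np.save("b_P.npy",P)
m=(abs(P[...,0]-.517)<.05)&(abs(P[...,1]+.04)<.05)
for lo,hi in((.08,.09),(.097,.112)):
    X=P[m&(P[...,2]>lo)&(P[...,2]<hi)]; print(len(X),X.mean(0).round(4),cv2.minAreaRect((X[:,:2]*1000).astype(np.float32)))
E
```

```text
1.15 [-4.31283579e+00  4.50810432e-01  4.22791189e+00  9.38102243e+01
 -1.15426667e-03  2.29476874e+00] [ 0.51688395 -0.03898691  0.22098467] [[-0.001, -0.993, 0.115], [0.0, 0.115, 0.993], [-1.0, 0.001, -0.0]]
906 [ 0.5179 -0.0399  0.0845] ((514.4647216796875, -39.836585998535156), (23.83802032470703, 43.220611572265625), 83.22331237792969)
394 [ 0.5165 -0.04    0.1033] ((516.2288818359375, -39.95669937133789), (22.834611892700195, 46.68027114868164), 82.7197494506836)
```

View pics/b.png

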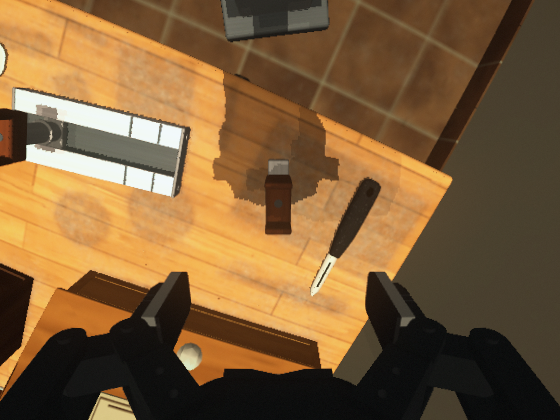

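The wrist view shows the post centred under the tool at (278,205), with its 24 mm faces facing the pads. Next I descend and grip it.

{"api": "play_rows", "payload": {
  "rows": [
    [[4, 0, -0.1], 0, 8.5],
    [[8, 0, -0.1], 0, 7],
    [[12, 0, -0.1], 0, 6],
    [[15, 0, -0.1], 0, 6],
    [[16.9, 0, -0.1], 0, 6],
    [[16.9, 0, -0.1], 0, 5],
    [[16.9, 0, -0.1], 0, 3],
    [[16.9, 0, -0.1], 0, 1.5],
    [[16.9, 0, -0.1], 0, 1.5],
    [[16.9, 0, -0.1], 0, 1.5],
    [[16.9, 0, -0.1], 0, 1.5],
    [[16.9, 0, -0.1], 0, 1.5]
  ],
  "squeeze": 60
}}

```text
time: 2.2
ee_pos: [0.518, -0.04, 0.0542]
tcp_rot: [-86.5, 89.8, -3.6]
wrist_force: [-0.6, 1.1, 7.2]
opening: 0.0235
```

```bash
python3 - <<'E'
from h import *
o=bot.get_obs(); c=cam("wrist",o)
p,d=bot.camera("wrist"); cv2.imwrite("pics/c.png",p)
print(o['time'],o['ee_pos'],o['opening'],o['wrist_force'],R(o['tcp_rot']).round(3).tolist())
E
```

```text
2.2 [ 0.51801063 -0.04004663  0.0541565 ] 0.023486890944214946 [-0.57133931  1.14892321  7.19143272] [[0.003, -0.993, 0.122], [-0.0, 0.122, 0.993], [-1.0, -0.003, 0.0]]
```

View pics/c.png

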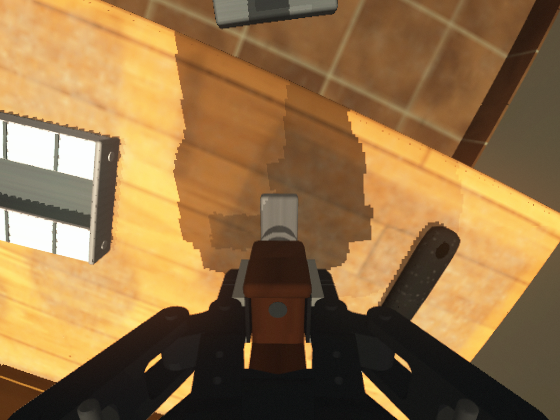

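```bash
python3 - <<'E'
from h import *
p=cv2.imread("pics/b.png"); cv2.imwrite("pics/bz.png",cv2.resize(p[75:205,0:200],None,fx=4,fy=4,interpolation=cv2.INTER_CUBIC))
o=bot.get_obs(); c=cam("wrist",o); print(plane(c,[(277,310)],.0842))
E
```

```text
[[ 0.51745372 -0.04151202  0.0842    ]]
```

View pics/bz.png

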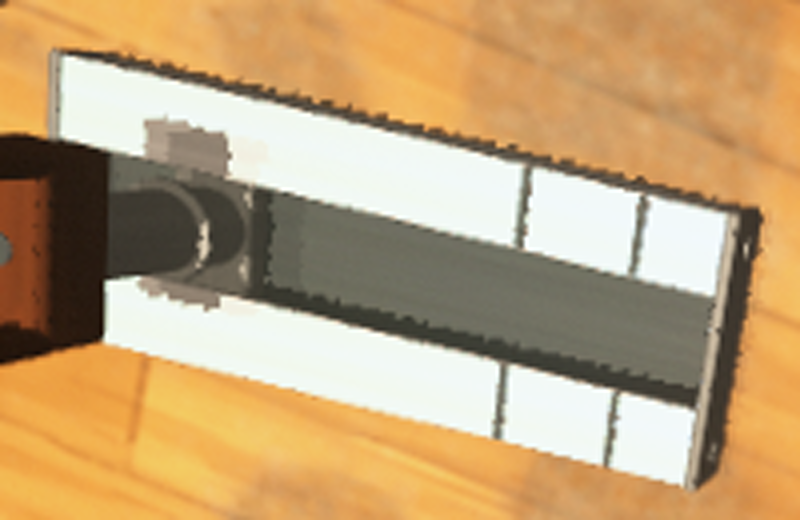

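{"api": "play_rows", "payload": {
  "rows": [
    [[-0.5, 0, 0], 0, 1.5],
    [[-2, 0, 0], 0, 1.5],
    [[-5, 0, 0], 0, 1.5],
    [[-8, 0, 0], 0, 1.5],
    [[-8, 0, 0], 0, 1.5],
    [[-8, 0, 0], 0, 1.5]
  ]
}}

```text
time: 2.75
ee_pos: [0.5179, -0.0401, 0.1343]
tcp_rot: [-88.0, 89.8, -5.0]
wrist_force: [0.5, -0.0, -2.0]
opening: 0.0231
```

```bash
python3 - <<'E'
from h import *
o=dict(ee_pos=np.array([.51688395,-.03898691,.22098467]),tcp_rot=Ro.from_matrix(np.array([[-0.001,-0.993,0.115],[0,.115,.993],[-1,.001,0]])).as_euler('xyz',degrees=True))
c=cam("wrist",o)
f=lambda L:(np.array(L)+.5)/4-.5+[0,75]
P=plane(c,f([(529,168),(518,246),(504,366),(498,437),(644,200),(633,274),(614,394),(606,467),(55,50),(740,208),(690,487)]),.022)
an=lambda a,b:np.degrees(np.arctan2(*(b-a)[[1,0]]))
a=P[:4].mean(0);b=P[4:8].mean(0);print("mark",(a+b)/2,np.linalg.norm(b-a),an(a,b),an(P[3],P[0]),an(P[7],P[4]))
print("edges",an(P[8],P[9]),np.linalg.norm(P[8]-P[9]),an(P[10],P[9]),np.linalg.norm(P[10]-P[9]),"centre",(P[8]+P[10])/2)
# slot edges
S=plane(c,f([(275,193),(715,297),(290,296),(693,405)]),.022); print(an(S[0],S[1]),an(S[2],S[3]), (S[0]+S[1])/2,(S[2]+S[3])/2)
E
```

```text
mark [ 0.46178099 -0.18549429  0.022     ] 0.03192218344914528 67.94196579226409 158.89598704963947 158.8449445753681
edges 69.45373837537896 0.19304413191186523 158.02602299678125 0.08018608007425303 centre [ 0.44133248 -0.23682564  0.022     ]
69.38691073640172 67.50607572766758 [ 0.43855022 -0.2011862   0.022     ] [ 0.46677154 -0.20942581  0.022     ]
```

{"api": "play_rows", "payload": {
  "rows": [
    [[0, 0.3, -1.2], 7, 1.5],
    [[0, 0.6, -2.4], 14, 1.5],
    [[0, 0.9, -3.6], 21, 1.5],
    [[0, 1.2, -4.9], 28, 1.5],
    [[0, 1.5, -6.1], 35, 1.5],
    [[0, 1.8, -7.3], 42, 1.5],
    [[0, 2.1, -8.5], 49, 1.5],
    [[0, 2.4, -9.7], 56, 1.5],
    [[0, 2.7, -11], 63, 1.5],
    [[0, 3.0, -12.1], 70, 1.5],
    [[0, 3.3, -13.4], 77, 1.5],
    [[0, 3.5, -14.3], 84, 1.5]
  ]
}}

```text
time: 3.75
ee_pos: [0.4637, -0.1783, 0.1309]
tcp_rot: [166.2, 89.9, 164.8]
wrist_force: [-0.0, -0.1, -2.1]
opening: 0.0228
```

```bash
python3 - <<'E'
from h import *
o=bot.get_obs();r=R(o['tcp_rot']); print(o['time'],o['ee_pos'],r.round(3).tolist(),np.degrees(np.arctan2(r[1,2],r[0,2])),o['opening'])
E
```

```text
3.75 [ 0.46367304 -0.17825172  0.13089148] [[-0.002, 0.024, 1.0], [0.001, 1.0, -0.024], [-1.0, 0.001, -0.002]] -1.3688034109765554 0.022768433746793864
```

{"api": "play_rows", "payload": {
  "rows": [
    [[0, -0.4, -0.1], 7, 1.5],
    [[0, -0.8, -0.2], 14, 1.5],
    [[0, -0.8, -0.2], 20, 1.5],
    [[0, -0.8, -0.2], 20, 1.5],
    [[0, -0.8, -0.2], 20, 1.5]
  ]
}}

```text
time: 4.17
ee_pos: [0.4621, -0.1855, 0.1313]
tcp_rot: [178.1, 89.9, 157.2]
wrist_force: [-0.1, 0.3, -2.0]
opening: 0.0234
```

```bash
python3 - <<'E'
from h import *
o=bot.get_obs();r=R(o['tcp_rot']); c=cam("wrist",o)
p,d=bot.camera("wrist"); cv2.imwrite("pics/d.png",p); P=pts(c,d); np.save("d_P.npy",P)
p2,d2=bot.camera("side"); cv2.imwrite("pics/d_side.png",cv2.resize(p2[120:320,180:400],None,fx=3.5,fy=3,interpolation=cv2.INTER_CUBIC))
import json; json.dump(dict(ee_pos=o['ee_pos'].tolist(),tcp_rot=o['tcp_rot'].tolist()),open("d.json","w"))
print(o['time'],o['ee_pos'],r.round(3).tolist(),np.degrees(np.arctan2(r[1,2],r[0,2])),o['opening'])
E
```

```text
4.1667 [ 0.46209289 -0.18546917  0.13130597] [[-0.001, 0.355, 0.935], [0.001, 0.935, -0.355], [-1.0, 0.0, -0.002]] -20.818342051240172 0.023364114394847906
```

View pics/d.png

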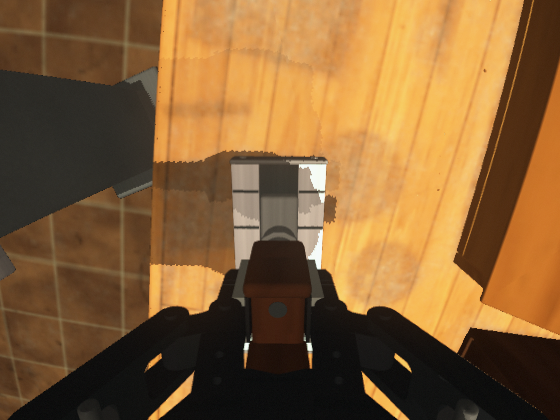

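View pics/d_side.png

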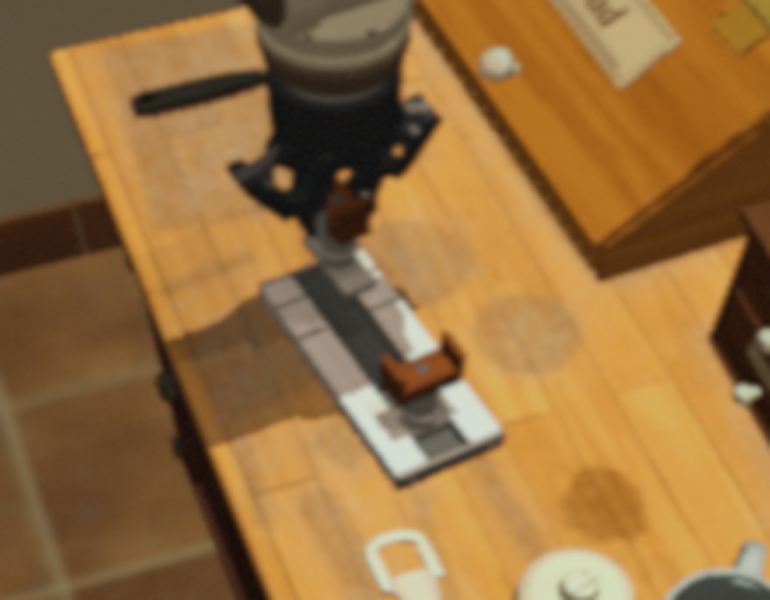

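```bash
python3 - <<'E'
import cv2
p=cv2.imread("pics/d.png"); cv2.imwrite("pics/dz.png",cv2.resize(p[145:265,215:345],None,fx=5,fy=5,interpolation=cv2.INTER_CUBIC))
E
```

```text
(no output)
```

View pics/dz.png

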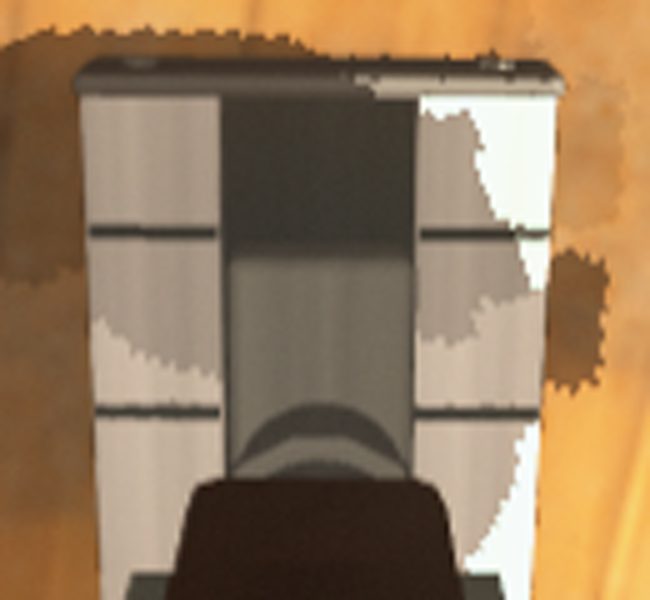

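```bash
python3 - <<'E'
from h import *
import json
o={k:np.array(v) for k,v in json.load(open("d.json")).items()}
c=cam("wrist",o); r=R(o['tcp_rot'])
f=lambda L:(np.array(L)+.5)/5-.5+[215,145]
loc=lambda X:((X-o['ee_pos'])@r)*1000  # tool coords mm
A=loc(plane(c,f([(90,233),(217,233),(420,233),(550,233),(97,411),(219,411),(413,413),(540,413),(221,95),(225,475),(417,95),(412,475),(80,93),(558,93)]),.022))
print(A.round(1)[:,1:])
print("mark tool yz",A[:8].mean(0))
for z in(.0871,.0771): print("foot",z,loc(plane(c,f([(230,255),(415,255),(228,460),(411,460)]),z)).round(1)[:,1:].tolist())
print("ring",loc(plane(c,f([(235,455),(405,455),(322,403)]),.1061)).round(1)[:,1:])
print(loc(plane(c,[(277,310)],.1612)).round(1))
E
```

```text
[[ 15.8 -38.4]
 [ 15.8 -17.1]
 [ 15.8  16.8]
 [ 15.8  38.6]
 [-16.  -38.6]
 [-15.9 -17.4]
 [-16.3  16.3]
 [-16.3  38.4]
 [ 38.9 -16. ]
 [-28.  -16.6]
 [ 38.9  15.9]
 [-27.9  16.3]
 [ 39.3 -39. ]
 [ 39.3  38.9]]
mark tool yz [109.30637033  -0.16236794  -0.16786479]
foot 0.0871 [[29.1, -11.3], [29.1, 11.8], [1.5, -12.0], [1.5, 11.8]]
foot 0.0771 [[26.4, -11.9], [26.4, 12.4], [-2.6, -12.7], [-2.6, 12.4]]
ring [[  9.9 -10.1]
 [  9.9   9.8]
 [ 16.4   0.1]]
[[-29.9  -2.2  -1. ]]
```

The lines sit at tool y ±16 mm and the slot edges at z ±16 mm, so the slot and mark lie within 0.2 mm of the tool axis. The post's foot is about 1 mm off along the rail. Lowering.

{"api": "play_rows", "payload": {
  "rows": [
    [[1, 0.08, -0.02], 0, 1.5],
    [[2.5, 0.08, -0.02], 0, 1.5],
    [[4, 0.08, -0.02], 0, 1.5],
    [[5, 0.08, -0.02], 0, 1.5],
    [[5.8, 0.08, -0.02], 0, 1.5],
    [[6.5, 0.08, -0.02], 0, 1.5],
    [[6.9, 0.08, -0.02], 0, 1.5],
    [[7.1, 0.08, -0.02], 0, 1.5],
    [[7.2, 0.08, -0.02], 0, 1.5],
    [[7.2, 0.08, -0.02], 0, 1.5]
  ]
}}

```text
time: 5.1
ee_pos: [0.4629, -0.1849, 0.0606]
tcp_rot: [-0.4, 90.0, -21.4]
wrist_force: [-0.0, -1.1, -2.2]
opening: 0.0235
```

```bash
python3 - <<'E'
from h import *
o=bot.get_obs();r=R(o['tcp_rot']); c=cam("wrist",o)
p,d=bot.camera("wrist"); cv2.imwrite("pics/e.png",p); P=pts(c,d); np.save("d_P.npy",P)
print(o['time'],o['ee_pos'],r.round(3).tolist(),np.degrees(np.arctan2(r[1,2],r[0,2])),o['opening'],o['wrist_force'])
E
```

```text
5.1 [ 0.46288395 -0.18489475  0.06056691] [[0.001, 0.358, 0.934], [-0.0, 0.934, -0.358], [-1.0, -0.0, 0.001]] -20.997785152578533 0.023538852853533528 [-0.01046137 -1.13091652 -2.21146325]
```

View pics/e.png

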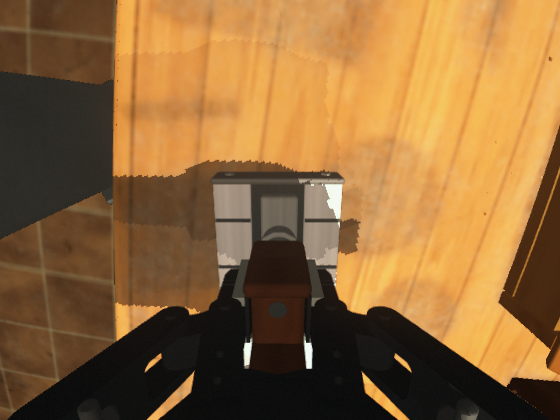

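The foot is inside the slot with a clear gap on both sides, about 3.5 mm above the floor. Lowering to contact.

{"api": "play_rows", "payload": {
  "rows": [
    [[0.1, 0, 0], 0, 1.5],
    [[0.2, 0, 0], 0, 1.5],
    [[0.3, 0, 0], 0, 1.5],
    [[0.35, 0, 0], 0, 1.5],
    [[0.38, 0, 0], 0, 1.5],
    [[0.4, 0, 0], 0, 1.5],
    [[0.4, 0, 0], 0, 1.5]
  ]
}}

```text
time: 5.73
ee_pos: [0.4629, -0.1848, 0.0572]
tcp_rot: [5.2, 89.9, -15.8]
wrist_force: [-1.2, 1.2, 5.6]
opening: 0.0236
```

The force stepped from -2 to +6 N and the height equals the expected one (0.0572), so the foot stands on the floor. Now the quarter turn.

{"api": "play_rows", "payload": {
  "rows": [
    [[0, -0.01, -0.01], -6, 1.5],
    [[0, -0.01, -0.02], -13, 1.5],
    [[0, -0.02, -0.03], -20, 1.5],
    [[0, -0.02, -0.04], -27, 1.5],
    [[0, -0.03, -0.05], -34, 1.5],
    [[0, -0.04, -0.06], -41, 1.5],
    [[0, -0.04, -0.07], -48, 1.5],
    [[0, -0.05, -0.08], -55, 1.5],
    [[0, -0.06, -0.09], -62, 1.5],
    [[0, -0.06, -0.1], -69, 1.5],
    [[0, -0.07, -0.11], -75, 1.5],
    [[0, -0.07, -0.12], -80, 1.5]
  ]
}}

```text
time: 6.73
ee_pos: [0.4617, -0.1853, 0.0571]
tcp_rot: [-95.0, 89.9, -35.7]
wrist_force: [-1.6, 0.1, 5.0]
opening: 0.0231
```

{"api": "play_rows", "payload": {
  "rows": [
    [[0, 0, 0], -5, 1.5],
    [[0, 0, 0], -10, 1.5],
    [[0, 0, 0], -10, 1.5],
    [[0, 0, 0], -10, 1.5]
  ]
}}

```text
time: 7.07
ee_pos: [0.4618, -0.1854, 0.0572]
tcp_rot: [-100.7, 89.9, -31.7]
wrist_force: [-1.2, 0.6, 5.3]
opening: 0.0234
```

```bash
python3 - <<'E'
from h import *
o=bot.get_obs();r=R(o['tcp_rot']); c=cam("wrist",o)
p,d=bot.camera("wrist"); cv2.imwrite("pics/f.png",p); 
print(o['time'],o['ee_pos'],r.round(3).tolist(),np.degrees(np.arctan2(r[1,2],r[0,2])),o['opening'],o['wrist_force'],o['torque'])
E
```

```text
7.0667 [ 0.46179152 -0.1853576   0.05717832] [[0.001, -0.934, 0.359], [-0.001, 0.359, 0.934], [-1.0, -0.002, -0.0]] 68.98994732374743 0.02338535912054581 [-1.19399389  0.56087801  5.33966635] [-0.17771649  0.13817403  0.08048521]
```

View pics/f.png

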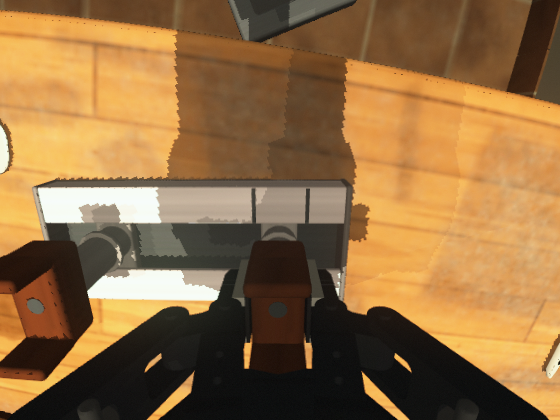

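Locked: the lines at columns 254 and 307 lie either side of the stem at 280, and the fork matches the fixed one. Releasing and rising.

{"api": "play_rows", "payload": {
  "rows": [
    [[-0.05, 0, 0], 0, 3.5],
    [[-0.05, 0, 0], 0, 5],
    [[-0.05, 0, 0], 0, 6],
    [[-0.05, 0, 0], 0, 6],
    [[-3, 0, 0], 0, 6],
    [[-7, 0, 0], 0, 6],
    [[-11, 0, 0], 0, 6],
    [[-15, 0, 0], 0, 7],
    [[-17, 0, 0], 0, 8],
    [[-17, 0, 0], 0, 8.5]
  ]
}}

```text
time: 7.95
ee_pos: [0.4627, -0.1856, 0.2315]
tcp_rot: [-90.6, 89.6, -21.6]
wrist_force: [0.3, -0.9, -0.7]
opening: 0.0848
```

```bash
python3 - <<'E'
from h import *
import json
o=bot.get_obs();r=R(o['tcp_rot']); c=cam("wrist",o)
p,d=bot.camera("wrist"); cv2.imwrite("pics/g.png",p); P=pts(c,d); np.save("g_P.npy",P)
json.dump(dict(ee_pos=o['ee_pos'].tolist(),tcp_rot=o['tcp_rot'].tolist()),open("g.json","w"))
print(o['time'],o['ee_pos'],r.round(3).tolist(),o['opening'])
m=(abs(P[...,0]-.44)<.09)&(P[...,1]<-.13)&(P[...,1]>-.35)&(P[...,2]>.082)&(P[...,2]<.112)
n,l,st,ce=cv2.connectedComponentsWithStats(m.astype(np.uint8))
for i in range(1,n):
    if st[i,4]>200:
        X=P[l==i]; print(st[i],X.mean(0).round(4),cv2.minAreaRect((X[:,:2]*1000).astype(np.float32)))
E
```

```text
7.95 [ 0.46270398 -0.18555701  0.2315261 ] [[0.007, -0.934, 0.358], [-0.003, 0.358, 0.934], [-1.0, -0.007, -0.0]] 0.08484838738966838
[ 143  173   39   56 1510] [ 0.4228 -0.286   0.0934] ((421.9847717285156, -287.33282470703125), (24.440866470336914, 48.06699752807617), 69.19409942626953)
[ 265  173   28   55 1373] [ 0.4612 -0.1858  0.0936] ((460.3519287109375, -185.45663452148438), (23.9234676361084, 46.83266067504883), 68.84876251220703)
```

View pics/g.png

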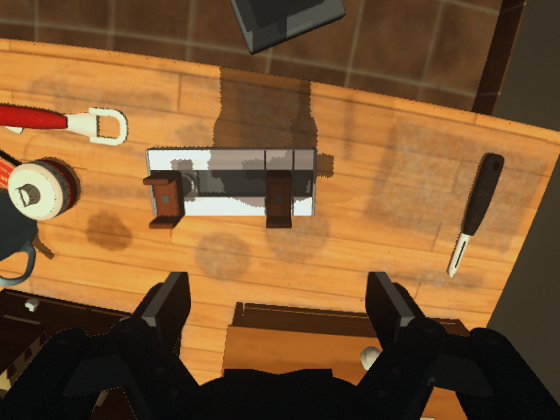

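Both posts show fork tops at the same height and angle (69°), about 109–110 mm apart, and the loose fork stands midway between the lines. Moving over the peeler.

{"api": "play_rows", "payload": {
  "rows": [
    [[0, -0.2, 2.5], 1, 8.5],
    [[0, -0.5, 5.5], 2, 8.5],
    [[0, -0.8, 8.5], 4, 8.5],
    [[0.5, -1.1, 11.5], 5, 8.5],
    [[1, -1.3, 14.5], 6, 8.5],
    [[1.5, -1.5, 17.5], 7, 8.5],
    [[2, -1.7, 20], 8, 8.5],
    [[2.5, -1.9, 22.5], 9, 8.5],
    [[3, -2.1, 24.5], 10, 8.5],
    [[3, -2.1, 25.3], 10, 8.5],
    [[3, -2.1, 25.3], 10, 8.5],
    [[3, -2.1, 25.3], 10, 8.5]
  ]
}}

```text
time: 9.0
ee_pos: [0.5711, 0.0434, 0.1956]
tcp_rot: [135.2, 89.9, -165.7]
wrist_force: [-0.5, -0.4, 0.6]
opening: 0.0849
```

```bash
python3 - <<'E'
from h import *
o=bot.get_obs();r=R(o['tcp_rot']); c=cam("wrist",o)
p,d=bot.camera("wrist"); cv2.imwrite("pics/i.png",p); P=pts(c,d)
print(o['time'],o['ee_pos'],np.degrees(np.arctan2(r[1,2],r[0,2])),o['opening'])
m=(P[...,2]>.0035)&(P[...,2]<.03)&(P[...,0]>.48)&(P[...,0]<.72)&(P[...,1]>-.06)&(P[...,1]<.15)
n,l,st,ce=cv2.connectedComponentsWithStats(m.astype(np.uint8))
for i in range(1,n):
    if st[i,4]>300:
        X=P[l==i]; rr=cv2.minAreaRect((X[:,:2]*1000).astype(np.float32)); print(st[i],rr)
        L=(X-o['ee_pos'])@r*1000; print(cv2.minAreaRect(L[:,1:].astype(np.float32)), L[:,1:].min(0),L[:,1:].max(0))
        # width profile along tool y
        for y in range(-110,70,10):
            k=abs(L[:,1]-y)<3
            if k.any(): print(y,L[k,2].min().round(1),L[k,2].max().round(1), (o['ee_pos'][2]*1000-L[k,0].min()).round(1))
E
```

```text
9.0 [0.57111233 0.04343256 0.19559599] 59.058196089640376 0.08488139784741056
[ 268  138   24  144 2439] ((596.2515258789062, 29.62721824645996), (24.40032196044922, 168.416015625), 59.713016510009766)
((-28.86111068725586, 1.2875404357910156), (24.401344299316406, 168.4171142578125), 89.34634399414062) [-113.04676808  -11.64903187] [55.3735131  13.26709456]
-110 -1.1 7.4 9.1
-100 -2.3 8.6 10.0
-90 -3.4 8.5 9.3
-80 -3.4 8.4 9.6
-70 -3.4 8.3 9.4
-60 -4.6 8.3 9.4
-50 -4.5 8.2 14.6
-40 -5.6 10.2 16.3
-30 -7.8 11.2 17.6
-20 -8.8 12.2 17.5
-10 -9.9 13.3 18.1
0 -9.7 13.1 17.9
10 -10.8 12.9 17.5
20 -10.6 12.8 17.6
30 -10.6 12.6 16.4
40 -11.6 12.5 17.0
50 -10.5 12.6 15.6
```

View pics/i.png

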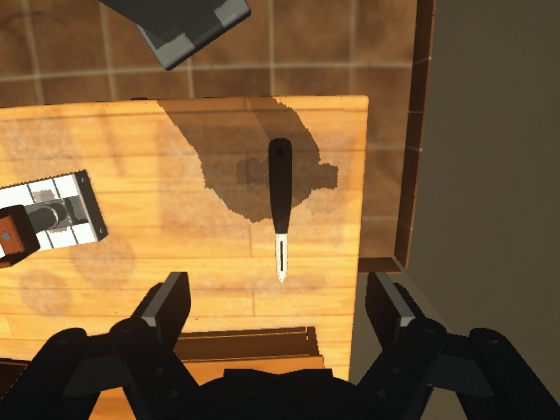

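The peeler lies straight below the tool, butt at (280,140) and blade tip at (282,280), with its axis within 1° of tool y. Descending to grip at its balance point.

{"api": "play_rows", "payload": {
  "rows": [
    [[4, -0.1, 0.1], -0.8, 7],
    [[8, -0.2, 0.14], -0.8, 6],
    [[12, -0.2, 0.14], -0.8, 5],
    [[15, -0.2, 0.14], -0.8, 5],
    [[17.5, -0.2, 0.14], -0.8, 5],
    [[18.6, -0.2, 0.14], -0.8, 5],
    [[19.1, -0.2, 0.14], -0.8, 5],
    [[19.1, -0.2, 0.14], -0.8, 4],
    [[19.1, -0.2, 0.14], -0.8, 3],
    [[19.1, -0.2, 0.14], -0.8, 1.5],
    [[19.1, -0.2, 0.14], -0.8, 1.5],
    [[19.1, -0.2, 0.14], -0.8, 1.5]
  ],
  "squeeze": 30
}}

```text
time: 10.05
ee_pos: [0.5753, 0.0437, 0.0075]
tcp_rot: [-62.0, 89.8, -2.2]
wrist_force: [-0.0, -1.3, 7.2]
opening: 0.0239
```

{"api": "play_rows", "payload": {
  "rows": [
    [[0, 0, 0], 0, 1.5],
    [[0, 0, 0], 0, 1.5],
    [[0, 0, 0], 0, 1.5]
  ]
}}

```text
time: 10.3
ee_pos: [0.5753, 0.0437, 0.0075]
tcp_rot: [-63.2, 89.8, -3.4]
wrist_force: [-1.0, -1.1, 6.7]
opening: 0.0241
```

```bash
python3 - <<'E'
from h import *
o=bot.get_obs();r=R(o['tcp_rot']); 
p,d=bot.camera("wrist"); cv2.imwrite("pics/j.png",p)
print(o['time'],o['ee_pos'],np.degrees(np.arctan2(r[1,2],r[0,2])),o['opening'],o['wrist_force'])
E
```

```text
10.3 [0.57528564 0.04372573 0.00748914] 59.795647437325016 0.024103456290492632 [-0.99622419 -1.08235221  6.72715075]
```

View pics/j.png

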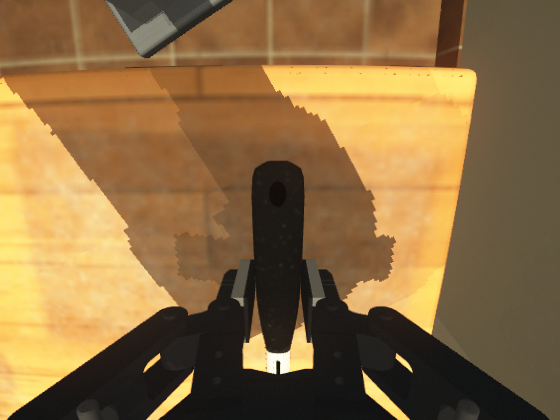

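Gripped at its handle, centred between the pads. Lifting, then swinging it over the rail.

{"api": "play_rows", "payload": {
  "rows": [
    [[-0.5, 0, 0], 0, 1.5],
    [[-2, 0, 0], 0, 1.5],
    [[-5, 0, 0], 0, 1.5],
    [[-9, 0, 0], 0, 1.5],
    [[-13, 0, 0], 0, 1.5],
    [[-15, 0, 0], 0, 1.5],
    [[-16, 0, 0], 0, 1.5],
    [[-16, 0, 0], 0, 1.5]
  ]
}}

```text
time: 11.02
ee_pos: [0.575, 0.044, 0.168]
tcp_rot: [-54.1, 89.8, 5.7]
wrist_force: [-0.6, 0.9, -0.7]
opening: 0.0237
```

{"api": "play_rows", "payload": {
  "rows": [
    [[0, -0.1, -1.5], 5, 1.5],
    [[0, -0.3, -4], 11, 1.5],
    [[0, -0.5, -7], 18, 1.5],
    [[0, -0.7, -10], 25, 1.5],
    [[0, -0.9, -13], 32, 1.5],
    [[0, -1.2, -16], 39, 1.5],
    [[0, -1.4, -19], 46, 1.5],
    [[0, -1.6, -22], 53, 1.5],
    [[0, -1.8, -24.5], 60, 1.5],
    [[0, -2.0, -26.5], 67, 1.5],
    [[0, -2.1, -28], 74, 1.5],
    [[0, -2.2, -28.4], 80.8, 1.5]
  ]
}}

```text
time: 12.02
ee_pos: [0.4484, -0.2141, 0.163]
tcp_rot: [-176.6, 89.8, 162.0]
wrist_force: [-0.5, 0.1, -0.8]
opening: 0.0241
```

{"api": "play_rows", "payload": {
  "rows": [
    [[0, 0, 0], 0, 1.5],
    [[0, 0, 0], 0, 1.5]
  ]
}}

```text
time: 12.18
ee_pos: [0.4495, -0.2125, 0.1635]
tcp_rot: [171.9, 89.9, 151.1]
wrist_force: [0.6, 0.9, -0.1]
opening: 0.0239
```

```bash
python3 - <<'E'
from h import *
import json
o=bot.get_obs();r=R(o['tcp_rot']); c=cam("wrist",o)
p,d=bot.camera("wrist"); cv2.imwrite("pics/k.png",p); P=pts(c,d); np.save("k_P.npy",P)
json.dump(dict(ee_pos=o['ee_pos'].tolist(),tcp_rot=o['tcp_rot'].tolist()),open("k.json","w"))
p2,d2=bot.camera("side"); cv2.imwrite("pics/k_side.png",cv2.resize(p2[100:320,180:400],None,fx=2.7,fy=2.7,interpolation=cv2.INTER_CUBIC))
print(o['time'],o['ee_pos'],np.degrees(np.arctan2(r[1,2],r[0,2])),o['opening'],o['wrist_force'])
E
```

```text
12.1833 [ 0.44954245 -0.21251156  0.16354245] -20.82636581692104 0.02388157351424967 [ 0.64689953  0.85313719 -0.12991891]
```

View pics/k.png

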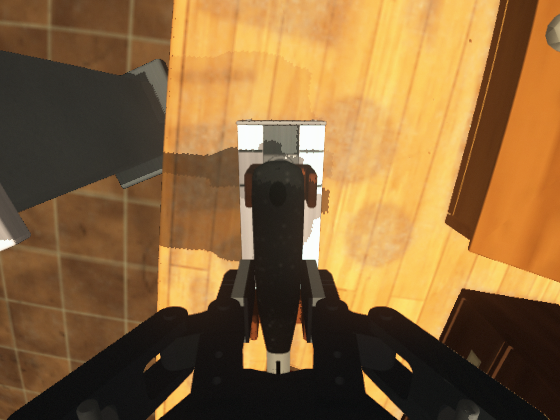

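View pics/k_side.png

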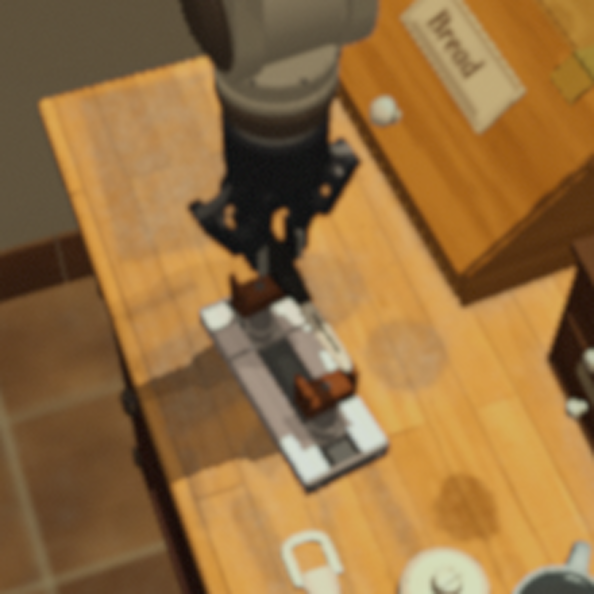

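```bash
python3 - <<'E'
from h import *
import json
o={k:np.array(v) for k,v in json.load(open("k.json")).items()}; r=R(o['tcp_rot']); P=np.load("k_P.npy")
L=(P-o['ee_pos'])@r*1000; p=cv2.imread("pics/k.png")
m=(P[...,2]>.15)&(P[...,2]<.20)&(L[...,1]>13)&(L[...,1]<80)&(abs(L[...,2])<20)
X=L[m]; print("handle",m.sum(),X.min(0),X.max(0))
for y in range(15,65,6):
    k=abs(X[:,1]-y)<2
    if k.any(): print(y,X[k,2].min().round(1),X[k,2].max().round(1),"top",X[k,0].min().round(1),np.percentile(X[k,0],[10,50]).round(1))
m=(P[...,2]>.075)&(P[...,2]<.115)&(abs(L[...,1])<90)&(abs(L[...,2])<50)
n,l,st,ce=cv2.connectedComponentsWithStats(m.astype(np.uint8))
for i in range(1,n):
    if st[i,4]>60:
        Y=L[l==i]; print(st[i],Y.min(0).round(1),Y.max(0).round(1))
# mark lines/rail end
c=cam("wrist",o)
A=((plane(c,[(239,123),(325,123)],.022)-o['ee_pos'])@r*1000).round(1); print(A)
E
python3 - <<'E'
import cv2
p=cv2.imread("pics/k.png"); cv2.imwrite("pics/kz.png",cv2.resize(p[110:350,220:340],None,fx=2.5,fy=2.5,interpolation=cv2.INTER_CUBIC))
E
```

```text
handle 4649 [-10.18742881  13.0043403  -13.14794758] [ 1.76699865 57.21082642 11.72472358]
15 -12.9 11.5 top -9.7 [-8.8 -7.7]
21 -12.8 11.2 top -10.2 [-8.6 -7.5]
27 -13.1 11.7 top -9.5 [-8.4 -7.2]
33 -12.9 11.4 top -9.5 [-8.2 -7.1]
39 -12.7 11.2 top -9.3 [-8.1 -6.9]
45 -12.7 11.1 top -9.2 [-8.2 -6.7]
51 -12.6 11.0 top -8.7 [-7.4 -6.4]
57 -9.1 7.7 top -7.1 [-5.9 -4.4]
[244 165  15  42 310] [ 54.   18.3 -23. ] [ 88.6  41.3 -15.1]
[297 165  20  42 502] [54.  18.3 13.5] [88.4 41.1 25. ]
[250 293  10  46 255] [ 54.9 -89.8 -22.5] [ 86.4 -67.2 -16.4]
[296 293  11  46 171] [ 55.4 -89.8  14.7] [ 87.5 -67.8  21.6]
[[141.7  70.  -34.9]
 [141.5  70.   41.3]]
```

View pics/kz.png

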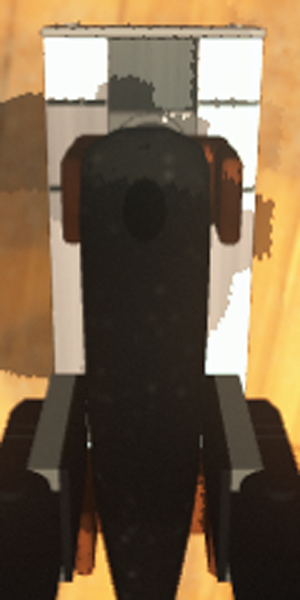

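{"api": "play_rows", "payload": {
  "rows": [
    [[0, 0.15, 0.18], 0, 1.5],
    [[1, 0.15, 0.18], 0, 1.5],
    [[2.5, 0.15, 0.18], 0, 1.5],
    [[4, 0.15, 0.18], 0, 1.5],
    [[5, 0.15, 0.18], 0, 1.5],
    [[5.8, 0.15, 0.18], 0, 1.5],
    [[6.2, 0.15, 0.18], 0, 1.5],
    [[6.4, 0.15, 0.18], 0, 1.5],
    [[6.4, 0.15, 0.18], 0, 1.5]
  ]
}}

```text
time: 13.03
ee_pos: [0.4524, -0.2119, 0.1012]
tcp_rot: [-125.8, 90.0, -146.8]
wrist_force: [0.6, -0.6, 0.0]
opening: 0.024
```

```bash
python3 - <<'E'
from h import *
o=bot.get_obs();r=R(o['tcp_rot']); c=cam("wrist",o)
p,d=bot.camera("wrist"); cv2.imwrite("pics/l.png",p); P=pts(c,d); L=(P-o['ee_pos'])@r*1000
p2,d2=bot.camera("side"); cv2.imwrite("pics/l_side.png",cv2.resize(p2[150:300,220:370],None,fx=3.8,fy=3.8,interpolation=cv2.INTER_CUBIC))
print(o['time'],o['ee_pos'],np.degrees(np.arctan2(r[1,2],r[0,2])),o['opening'],o['wrist_force'])
E
```

```text
13.0333 [ 0.45242138 -0.21192758  0.10122807] -20.987075962657283 0.024003815137670775 [ 0.5690281  -0.5917411   0.00219847]
```

View pics/l.png

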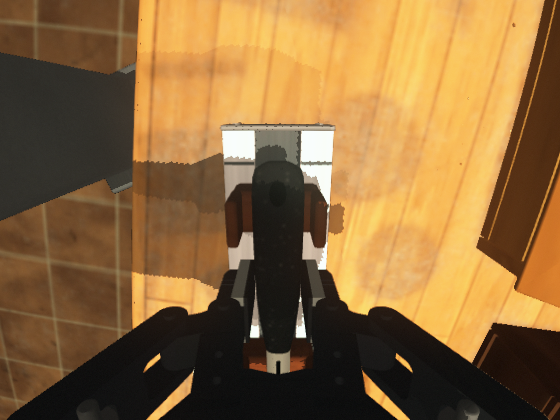

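View pics/l_side.png

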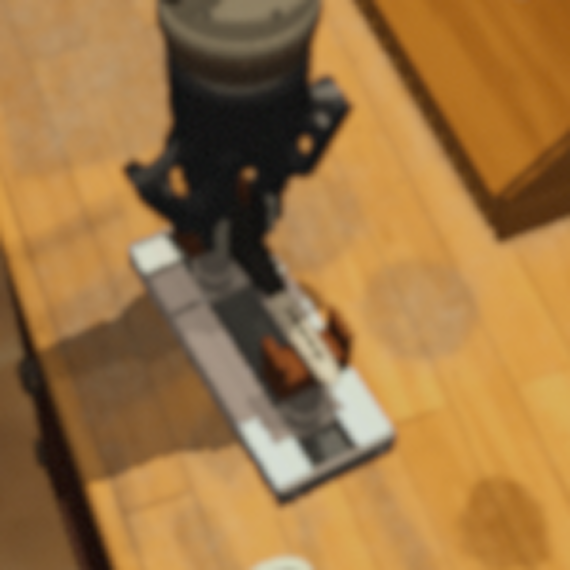

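The handle (column 278) is centred between the prongs (226–330). Lowering the last millimetres to contact.

{"api": "play_rows", "payload": {
  "rows": [
    [[0.2, 0, 0], 0, 1.5],
    [[0.4, 0, 0], 0, 1.5],
    [[0.5, 0, 0], 0, 1.5],
    [[0.55, 0, 0], 0, 1.5],
    [[0.6, 0, 0], 0, 1.5],
    [[0.6, 0, 0], 0, 1.5],
    [[0.6, 0, 0], 0, 1.5]
  ]
}}

```text
time: 13.72
ee_pos: [0.4524, -0.212, 0.0953]
tcp_rot: [134.4, 90.0, 113.4]
wrist_force: [0.2, 0.2, -1.0]
opening: 0.0237
```

{"api": "play_rows", "payload": {
  "rows": [
    [[0.05, 0, 0], 0, 1.5],
    [[0.1, 0, 0], 0, 1.5],
    [[0.1, 0, 0], 0, 1.5]
  ]
}}

```text
time: 13.97
ee_pos: [0.4524, -0.212, 0.0944]
tcp_rot: [-10.6, 90.0, -31.6]
wrist_force: [-1.1, 0.1, -0.3]
opening: 0.0241
```

{"api": "play_rows", "payload": {
  "rows": [
    [[0.05, 0, 0], 0, 1.5],
    [[0.05, 0, 0], 0, 1.5]
  ]
}}

```text
time: 14.13
ee_pos: [0.4524, -0.2121, 0.0943]
tcp_rot: [-20.5, 90.0, -41.5]
wrist_force: [-2.8, -0.9, 4.4]
opening: 0.0241
```

```bash
python3 - <<'E'
from h import *
o=bot.get_obs();r=R(o['tcp_rot']); c=cam("wrist",o)
p,d=bot.camera("wrist"); cv2.imwrite("pics/m.png",p); P=pts(c,d); L=(P-o['ee_pos'])@r*1000
print(o['ee_pos'],o['wrist_force'],o['torque'])
m=(P[...,2]>.094)&(P[...,2]<.12)&(L[...,1]>12)&(L[...,1]<80)&(abs(L[...,2])<13)
X=L[m]; print("butt",X[:,1].max(), X[:,2].min(),X[:,2].max())
m=(P[...,2]>.104)&(P[...,2]<.112)&(L[...,1]>12)&(L[...,1]<60)&(abs(L[...,2])>15)&(abs(L[...,2])<30)
X=L[m]; print("prongs y",X[:,1].min(),X[:,1].max(),"z",X[:,2].min(),X[:,2].max(), X[X[:,2]<0,2].max(),X[X[:,2]>0,2].min())
E
```

```text
[ 0.45244784 -0.21208116  0.09425742] [-2.81209281 -0.8920589   4.37493205] [0.0540954  0.29640983 0.02203058]
butt 57.215109775269624 -12.941260052682477 11.64689633138311
prongs y 16.370878745028413 40.45758242964022 z -25.852807519734352 22.509620778778917 -19.59979789974555 16.186543271064124
```

Contact at 4 N. The peeler is about 1 mm from centred, both along and across. Releasing and rising.

{"api": "play_rows", "payload": {
  "rows": [
    [[0, 0, 0], 0, 2.7],
    [[0, 0, 0], 0, 3.2],
    [[0, 0, 0], 0, 4],
    [[0, 0, 0], 0, 5],
    [[0, 0, 0], 0, 5],
    [[-1, 0, 0], 0, 5],
    [[-3, 0, 0], 0, 5],
    [[-7, 0, 0], 0, 5],
    [[-11, 0, 0], 0, 5],
    [[-14, 0, 0], 0, 5],
    [[-15, 0, 0], 0, 5],
    [[-15, 0, 0], 0, 5]
  ]
}}

```text
time: 15.18
ee_pos: [0.4533, -0.2124, 0.2474]
tcp_rot: [-3.7, 89.7, -24.7]
wrist_force: [0.4, -0.4, -0.3]
opening: 0.0499
```

```bash
python3 - <<'E'
from h import *
o=bot.get_obs();r=R(o['tcp_rot']); c=cam("wrist",o)
p,d=bot.camera("wrist"); cv2.imwrite("pics/n.png",p); P=pts(c,d); L=(P-o['ee_pos'])@r*1000; np.save("n_P.npy",P)
p2,d2=bot.camera("side"); cv2.imwrite("pics/n_side.png",cv2.resize(p2[150:350,200:400],None,fx=3,fy=3,interpolation=cv2.INTER_CUBIC))
p2,d2=bot.camera("scene"); cv2.imwrite("pics/n_scene.png",cv2.resize(p2[180:300,220:340],None,fx=5,fy=5,interpolation=cv2.INTER_CUBIC))
print(o['time'],o['ee_pos'])
for z0,z1 in ((.0875,.125),):
  m=(P[...,2]>z0)&(P[...,2]<z1)&(abs(L[...,1]+25)<110)&(abs(L[...,2])<14)
  X=L[m]; print(X[:,1].min(),X[:,1].max(),X[:,2].min(),X[:,2].max())
  for y in range(-120,70,10):
    k=abs(X[:,1]-y)<3
    if k.any(): print(y,X[k,2].min().round(1),X[k,2].max().round(1),"z",(1000*o['ee_pos'][2]-np.percentile(X[k,0],[5,50])).round(1))
E
```

```text
15.1833 [ 0.45333053 -0.21238441  0.24736682]
-112.71290412807237 56.93395574482781 -13.987099724665354 13.952168599034819
-110 -5.9 1.9 z [90.8 89.6]
-100 -8.1 3.0 z [91.5 90. ]
-90 -13.5 14.0 z [91.6 89.3]
-80 -13.3 13.8 z [91.9 89.4]
-70 -13.2 12.6 z [92.5 90. ]
-60 -8.8 4.0 z [93.1 91.3]
-50 -8.7 3.9 z [97.8 92.1]
-40 -10.5 5.8 z [99.9 98.7]
-30 -11.4 6.8 z [101.7 100.2]
-20 -13.4 7.7 z [102.7 101.2]
-10 -13.2 8.6 z [103.2 101.6]
0 -14.0 9.5 z [103.3 101.9]
10 -13.8 9.4 z [103.5 101.9]
20 -13.6 13.5 z [104.  102.3]
30 -13.5 13.4 z [103.7 102. ]
40 -13.4 12.3 z [104.  102.3]
50 -13.3 9.0 z [103.7 101.9]
```

View pics/n.png

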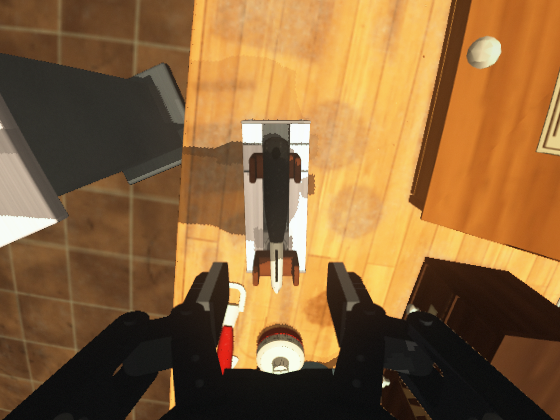

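View pics/n_side.png

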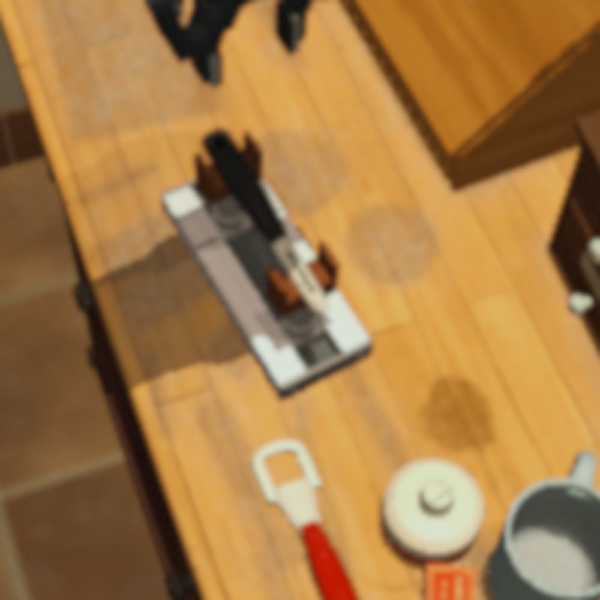

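View pics/n_scene.png

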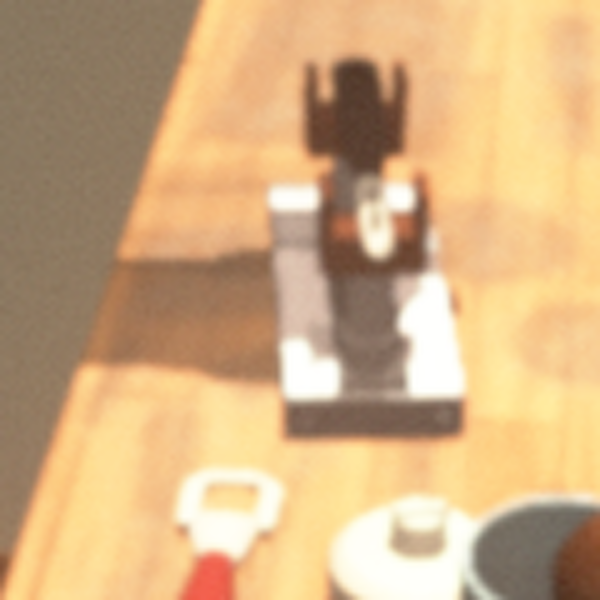

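The peeler lies in both forks: handle at columns 264–289 between the prongs at 249–301, blade on the fixed fork, blade top about 92 mm and handle top about 104 mm, which fits level. The opener and timer haven't moved. Handing in.

```bash
python3 -c "
from workcell import bot
print(bot.job_done(), bot.get_obs()['time'])"
```

```text
the job is handed in; nothing more can be done
the job is handed in; nothing more can be done
```

The job is done and handed in at about 15.3 s. The loose post is locked in the rail, the peeler lies in both forks, and the gripper is open well above everything.

- **Post:** I lowered it lengthways between the engraved lines until the foot stood on the channel floor. The force stepped up by 8 N at a tool height of 57.2 mm, as expected. After the quarter turn its fork is parallel to the fixed one to within 0.4°. The spacing measured 108.9 mm against a nominal 110 mm, so it may be up to about 1 mm out.
- **Peeler:** It lies right way up, blade toward the fixed post, about 1 mm from centred along the rail and between the prongs. Handle top is about 104 mm and blade top about 92 mm above the worktop, which fits level.
- **Level check:** The blade-to-handle height difference was about 8.5 mm when I measured the peeler on the worktop and about 12 mm in the forks. On its own that could mean a 2° tilt. I took it as level because the heights in the forks match the given sizes; the blade had read too high on the worktop.
- **Timer and opener:** In the final views both lie where they were; the arm never went near them.
- **Camera disagreement:** The side camera read about 3 mm different in y from the wrist camera. I used the wrist camera, and the slot fit confirmed it.

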